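# Fit the open roll retainer on a label roll holder

## Task

Secure the roll of tube labels on the label roll holder: press the loose open (C-shaped) roll retainer down through its gap onto the bare part of the spindle, wide flange towards the roll, until it snaps fully home. Then slide it along the spindle so that its flange pushes the roll firmly up against the black guide disc behind it, and leave it there touching the roll. Press no harder than needed, so that neither the retainer nor the edge of the roll is damaged, and leave the other things on the counter alone.

Things in the scene. Friction and masses are not known exactly. Their poses are not given: they have to be found in the camera images.
- clip_tab (a point): Loose grey plastic roll retainer, standing on its feet, gap down: 64 x 36 mm, 83 mm tall, 50 g. This point: centre of its upright grip tab, 12 mm thick along x, 22 mm along y, 42 mm tall; 62 mm above the feet. Under the tab a 41 mm wide saddle, its top 21 mm below this point. Its flat 64 mm horseshoe flange is at the +y end, face 22 mm along y from this point. z up.
- clip_axis (a point): Centre of the retainer's seat, 36 mm below clip_tab, 26 mm above its feet: fully home when it lies on the spindle's axis, y axes parallel. The gap below has two springy jaws: mouth 28 mm wide, narrowing to 15 mm, so snapping over the 20 mm spindle takes 8 to 16 N straight down (jaws touch with this point some 14 mm above the axis), then it stops hard. Over 30 N damages it.
- spindle (a point): Middle of the fixed label roll holder's spindle, a level 20 mm steel rod along y, 95 mm above the counter, between two 44 mm wide upright cheeks with inner faces at y = -121 and +121 mm, 22 mm higher than the axis. Base 120 x 262 mm. A black 72 mm guide disc is clamped on the spindle on the roll's +y side, its face at y = 58 to 98 mm; just where is not measured: feel for it.
- roll_center (a point): Centre of the paper label roll: 90 mm across, 50 mm wide along the spindle, 26 mm bore, 0.15 to 0.31 kg. It hangs loosely on the spindle (centre 3 mm under the axis), 13 to 73 mm short of the guide disc; the spindle's -y side is bare. Sliding along the spindle, retainer and roll together drag with 2 to 5 N; against the disc the push rises sharply. Over 20 N dents the roll.
- core: Bystander: empty cardboard roll core, a closed tube standing upright, 33 mm across, 60 mm tall. Origin at the centre of its underside. Leave it alone.
- spare_roll: Bystander: spare label roll lying flat, 90 mm across, 50 mm tall, 26 mm bore. Origin at the centre of its underside. Leave it alone.
- tube_rack: Bystander: plastic rack of sample tubes, 75 x 160 mm, 91 mm tall over the tube caps. Origin at the centre of its underside. Leave it alone.

How it is judged:
By the outcome, as a careful person would: the job done as asked, in the order asked, and still so for the second after the job is handed in, with the robot touching nothing.
It also fails if it takes over 67 s, if anything falls off the work surface, if the arm or the gripper's body presses on something with over 40 N, if the wrist force passes 120 N, or if a joint passes its speed limit or range.

## Robot

A 6-joint arm with a two-finger parallel gripper is mounted at the origin on the work surface. World frame = base frame: x ahead of the robot, y to its left, z up, the work surface at z = 0. Lengths are in m, angles in rad, forces in N, time in s.
With the tool pointing down it reaches from about 0.2 to 0.875 m from the base axis. Payload 3.4 kg.
Tool frame: the origin (TCP) lies midway between the tips of the shut fingers; the grasp point (between the pads) lies 19 mm behind it; z points along the fingers, y is the direction in which the jaws open and shut (so a half turn about z gives the same grasp; the last joint's range is limited). The gripper opens to 94 mm and grips with 3 to 60 N. Pads are 16 mm wide; open, the fingers measure 119 mm over their backs; the gripper's body (75 mm by 177 mm) begins 78 mm behind the grasp point.
Start: joints at [1.062, 0.276, 1.505, -0, 1.361, -0.121], TCP at [0.217, 0.532, 0.168] pointing down, gripper open.
Joint ranges: [-2.89, 2.89], [-0.75, 2.08], [0.22, 2.7], [-1.18, 4.32], [0.11, 2.71], [-2.7, 2.7]. Speed limits (rad/s): [2.57, 2.57, 3.14, 3.14, 3.14, 3.14].

## Interface

Orientations are given as a unit quaternion [x, y, z, w].
In Python, from workcell import arm gives the robot as it stands. The module is installed in compiled form; this text tells all that it offers.
- The arm moves only by the tool servo_tool, never from a script. Its argument "series" is one flat list of numbers, 7 for each row, row after row: the shift along the tool's x, y, z in m, then the turn, a rotation vector about the tool's x, y, z in rad, then the opening in per cent of the stroke, from 0 (shut) to 100 (fully open). In form: [x, y, z, rx, ry, rz, hand, x, y, z, rx, ry, rz, hand, ...]. A call has 1 to 10 rows; each row is the pose to reach, as a shift and turn from the pose commanded when the call began, along the tool's axes at that moment; what a row does not reach only later rows make up. A row lasts 1/8 s, in which the tool goes at most 62.5 mm and 10.7 degrees, less where a joint would pass 70% of its speed; a pose out of reach is approached as far as the arm can. A call with a gripper value outside its range is refused whole. The fingers move at their own pace and stop on an object; the grip force is fixed at half the most. Time passes only in rows, so rows that repeat a pose let the fingers close. It gives the time, the measured TCP pose, the force and the opening at its end, in the units of the state.
- arm.get_obs(): the state, without advancing time (a new reading comes with each control period).
- arm.camera(name): name is "side" or "top"; returns a dict with "frame" (480x640x3 uint8, blue, green, red), "fov_y" (degrees; the focal length in pixels is half the picture's height over the tangent of half this angle, whatever the lens; pixels are square), "cx", "cy" (the principal point, pixels), "distortion" ([k1, k2, p1, p2, k3] as OpenCV has them; the pictures are not rectified), "extrinsics" (4x4, takes a point from world to camera coordinates). Camera axes: x right, y down, z forward; pixel columns grow to the right and rows downward; lengths in m; the calibration is good to about 2 mm. A picture is of the moment at which its call begins. There is no depth.
- arm.hand_in(): hands the job in, once; it reports no verdict.
The state is a dict: "time": time; "joint_positions": joint angles; "qvel": joint speeds; "joint_torque": joint torques, N m; "tool_pos": TCP position; "tool_rot": TCP orientation; "contact_force": force on the tool from outside, world axes, zero at the start; "ft_torque": the same for the moment, N m; "grip_width": finger opening in m.
Only numpy, scipy, OpenCV 4.12 (cv2) and the standard library are available. Lean on these libraries where they do the work, as an engineer would, in place of code of your own. Each camera call takes 0.05 s, during which the arm holds its last target.

## Working session

There is one attempt and no reset: what is moved stays moved. The work goes in short steps, Python scripts to look and compute and a tool call to move; the robot and the scene stay as the last step left them, time stands still between calls to the robot, and variables do not carry over. Pictures are saved under pics/ and viewed, and the job is handed in when it is done.

Besides the shell and the picture viewer there is one more tool, called after ">>>" as a command line: name --argument value ..., lists and objects as JSON in quotes. servo_tool: Moves the arm, as the interface text tells. Its arguments: {"type":"object","properties":{"series":{"type":"array"}},"required":["series"]}

```bash
mkdir -p pics; python3 - <<'E'
from workcell import arm
import cv2,numpy as np
o=arm.get_obs()
for k,v in o.items(): print(k,np.round(v,4))
for n in("side","top"):
    c=arm.camera(n); cv2.imwrite(f"pics/{n}0.png",c["frame"])
    print(n,c["fov_y"],c["cx"],c["cy"],c["distortion"]);print(np.round(c["extrinsics"],4))
E
```

```text
time 0.0
joint_positions [ 1.062   0.2766  1.5061  0.      1.3607 -0.121 ]
qvel [-0.0001  0.0015  0.0001 -0.0016  0.001  -0.0015]
joint_torque [-7.00000e-04 -4.04575e+01 -2.37232e+01  7.00000e-02  3.44000e-02
 -1.00000e-04]
tool_pos [0.2171 0.5317 0.1673]
tool_rot [ 1.927e-01  9.813e-01 -9.000e-04 -3.000e-04]
contact_force [-0.1092 -0.6504  0.2445]
ft_torque [ 0.0505 -0.0307  0.0276]
grip_width 0.0941
side 50.50465764510686 321.71581363768297 241.26988970143756 [-0.14368784  0.          0.          0.          0.        ]
[[ 0.9136 -0.4065  0.0015 -0.5025]
 [-0.2609 -0.5892 -0.7647  0.1425]
 [ 0.3118  0.6983 -0.6444  1.1064]
 [ 0.      0.      0.      1.    ]]
top 48.21578539400848 325.0431185978222 237.70243192009494 [-0.10737563  0.          0.          0.          0.        ]
[[ 0.012  -0.9998  0.0161 -0.0955]
 [-0.9863 -0.0145 -0.1645  0.4977]
 [ 0.1647 -0.0139 -0.9862  1.0722]
 [ 0.      0.      0.      1.    ]]
```

View pics/side0.png

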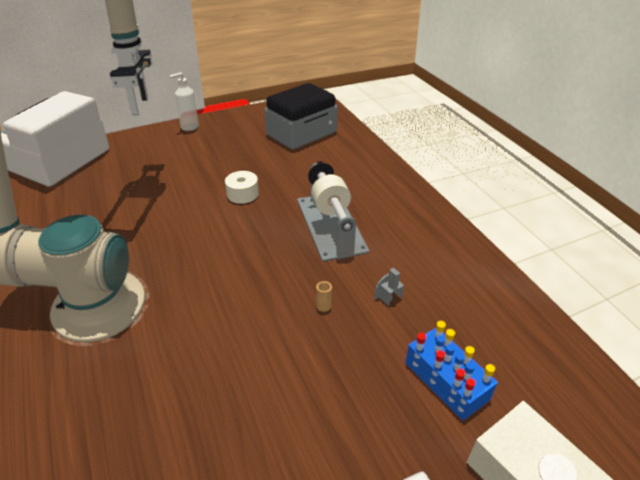

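View pics/top0.png

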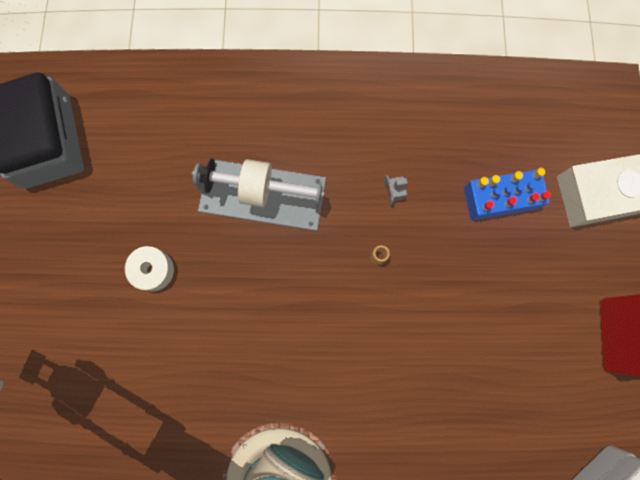

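The side view shows the holder at about (335,215), the retainer at (390,287) and the core at (324,297). In the top view the holder is at about (262,190) with the disc on the left (+y), the roll at (255,183) and the retainer at (397,189). I'll zoom in next.

```bash
python3 - <<'E'
import cv2,numpy as np
s=cv2.imread("pics/side0.png");t=cv2.imread("pics/top0.png")
def z(im,x,y,w,h,k): return cv2.resize(im[y:y+h,x:x+w],None,fx=k,fy=k,interpolation=cv2.INTER_CUBIC)
cv2.imwrite("pics/zs.png",z(s,290,150,130,160,3.75 if 0 else 3.7))
a=z(t,185,145,150,95,5);cv2.imwrite("pics/zt.png",a)
b=np.hstack([z(t,375,165,40,50,10),z(s,368,260,40,50,10)]);cv2.imwrite("pics/zc.png",b)
E
```

```text
(no output)
```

View pics/zs.png

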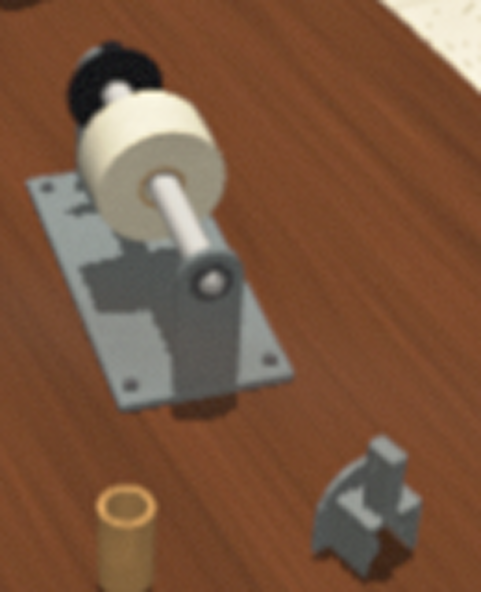

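View pics/zt.png

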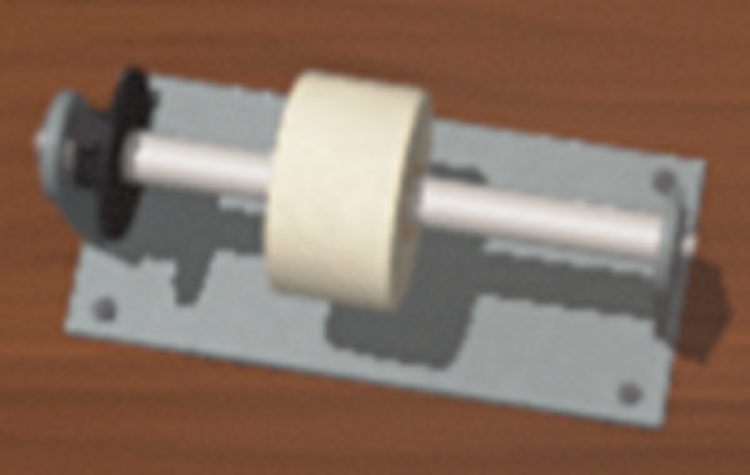

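View pics/zc.png

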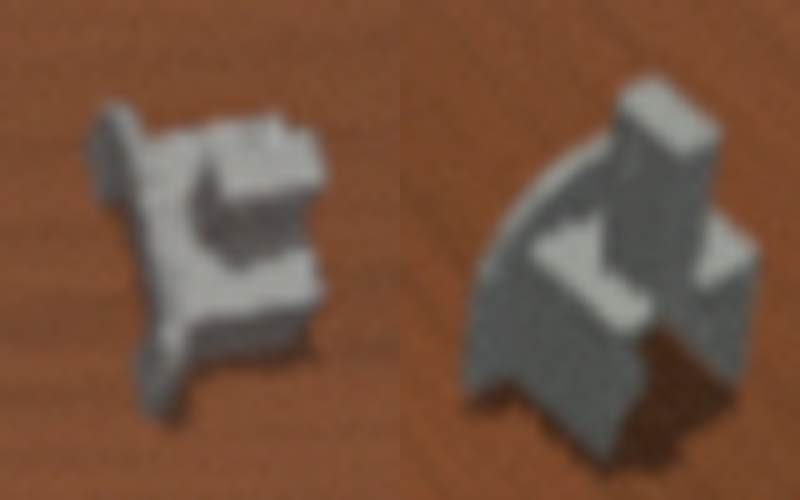

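```bash
cat > h.py <<'E'
import cv2,numpy as np
from workcell import arm
# calibration is static; cached from the first camera calls (re-read through load())
import json,os
def load(name):
    c=arm.camera(name)
    return c
def cal(c):
    f=240/np.tan(np.radians(c["fov_y"])/2)
    return np.array([[f,0,c["cx"]],[0,f,c["cy"]],[0,0,1]]),np.array(c["distortion"],float),np.array(c["extrinsics"])
def save():
    d={}
    for n in("side","top"):
        K,D,E=cal(arm.camera(n)); d[n]=[K.tolist(),D.tolist(),E.tolist()]
    json.dump(d,open("cal.json","w"))
def get(n):
    return [np.array(a) for a in json.load(open("cal.json"))[n]]
def ray(n,uv):
    K,D,E=get(n)
    p=cv2.undistortPoints(np.array(uv,float).reshape(-1,1,2),K,D).reshape(-1,2)
    d=np.c_[p,np.ones(len(p))]@E[:3,:3]
    return -E[:3,:3].T@E[:3,3],d/np.linalg.norm(d,axis=1)[:,None]
def onz(n,uv,z):
    o,d=ray(n,uv); return o+d*((z-o[2])/d[:,2])[:,None]
def proj(n,P):
    K,D,E=get(n)
    return cv2.projectPoints(np.array(P,float).reshape(-1,3),cv2.Rodrigues(E[:3,:3])[0],E[:3,3],K,D)[0].reshape(-1,2)
def tri(us,ut):
    o1,d1=ray("side",us);o2,d2=ray("top",ut);out=[]
    for a,b in zip(d1,d2):
        s=np.linalg.lstsq(np.c_[a,-b],o2-o1,rcond=None)[0]
        p,q=o1+a*s[0],o2+b*s[1]; out.append(np.r_[(p+q)/2,np.linalg.norm(p-q)])
    return np.array(out)
E
python3 - <<'E'
from h import *
save()
np.set_printoptions(precision=4,suppress=True)
S=lambda u,v:[290+(u+.5)/3.7-.5,150+(v+.5)/3.7-.5]
T=lambda u,v:[185+(u+.5)/5-.5,145+(v+.5)/5-.5]
CT=lambda u,v:[375+(u+.5)/10-.5,165+(v+.5)/10-.5]
CS=lambda u,v:[368+(u-400+.5)/10-.5,260+(v+.5)/10-.5]
# base corners: side (28,182),(122,410),(295,377) ; top: (705,160) (662,425) (65,330)
print("base tri", tri([S(28,182),S(122,410),S(295,377)],[T(65,330),T(662,425),T(705,160)]))
c=onz("top",[T(65,330),T(662,425),T(705,160)],0.006);print(c,np.linalg.norm(c[1]-c[0]),np.linalg.norm(c[2]-c[1]))
print("holes",tri([S(47,187),S(130,385),S(270,360)],[T(103,309),T(629,394),T(665,181)]))
# clip tab top corners: side: (622,88)left,(652,72) back,(718,130) right,(690,155) front
# top: tab top face (215,130)..(320,150).. 
print("tabtop centre",tri([CS(670,113)],[CT(268,160)]))
# flange feet: side left foot bottom (468,393)  top: lower-left(155,415)
print(onz("side",[CS(468,393),CS(610,468),CS(735,385)],0.0))
print(onz("top",[CT(150,420)],0.0))
E
```

```text
base tri [[ 0.5602  0.1883  0.0043  0.0014]
 [ 0.5217 -0.0716  0.0039  0.0022]
 [ 0.6396 -0.0886  0.0042  0.0031]]
[[ 0.5605  0.1878  0.006 ]
 [ 0.5224 -0.0719  0.006 ]
 [ 0.6406 -0.089   0.006 ]] 0.2624546454181047 0.11950437368768403
holes [[ 0.5687  0.1713  0.0084  0.0016]
 [ 0.5339 -0.0572  0.0095  0.0024]
 [ 0.6291 -0.0713  0.0089  0.0019]]
tabtop centre [[ 0.6119 -0.2428  0.0831  0.0022]]
[[ 0.5756 -0.2299  0.    ]
 [ 0.5933 -0.2626  0.    ]
 [ 0.6312 -0.2522  0.    ]]
[[ 0.5771 -0.2297  0.    ]]
```

```bash
python3 - <<'E'
import cv2,numpy as np
s=cv2.imread("pics/side0.png");t=cv2.imread("pics/top0.png")
def z(im,x,y,w,h,k):
    a=cv2.resize(im[y:y+h,x:x+w],None,fx=k,fy=k,interpolation=cv2.INTER_LANCZOS4)
    return cv2.convertScaleAbs(a,alpha=1.4,beta=-30)
a=z(t,380,172,32,36,15)
for i in range(0,32,4): cv2.putText(a,str(380+i),(i*15,10),0,.35,(0,255,255),1)
for i in range(0,36,4): cv2.putText(a,str(172+i),(0,i*15+8),0,.35,(0,255,255),1)
cv2.imwrite("pics/zc2.png",a)
a=z(s,372,264,34,42,14)
for i in range(0,34,4): cv2.putText(a,str(372+i),(i*14,10),0,.35,(0,255,255),1)
for i in range(0,42,4): cv2.putText(a,str(264+i),(0,i*14+8),0,.35,(0,255,255),1)
cv2.imwrite("pics/zc3.png",a)
E
```

```text
(no output)
```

View pics/zc2.png

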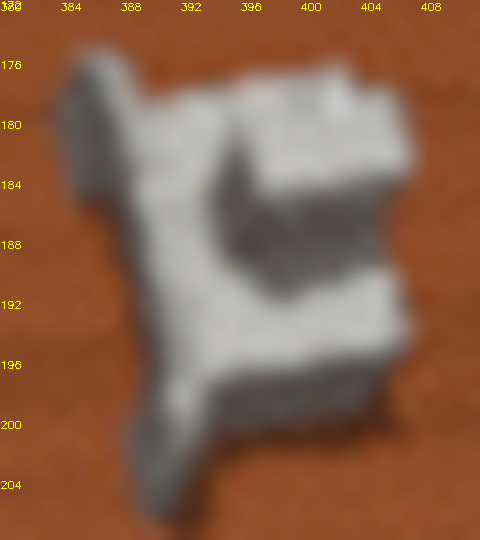

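View pics/zc3.png

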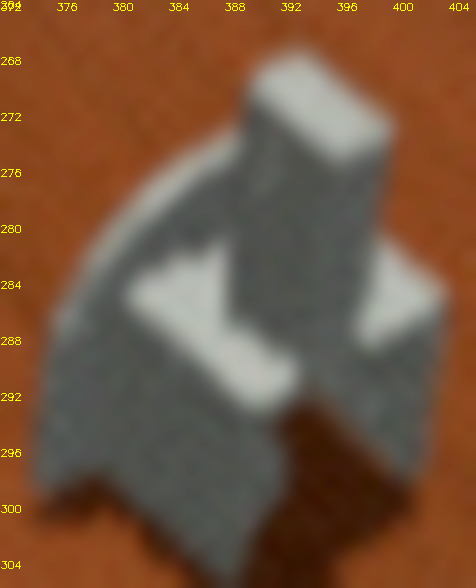

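```bash
python3 - <<'E'
from h import *
np.set_printoptions(precision=4,suppress=True)
h=.5  # label px i drawn at left edge of px i
def L(n,uv,z):
    p=onz(n,np.array(uv)-.5,z); return p
def yaw(p,q): d=q-p; return np.degrees(np.arctan2(-d[0],d[1]))
a=L("side",[(388.9,269.3),(392.5,267.2),(399.4,272.2),(396,275.3)],.083);print("tab side",a[:,:2],a.mean(0),"yaw",yaw(a[3],a[0]),yaw(a[2],a[1]), np.linalg.norm(a[3]-a[0]),np.linalg.norm(a[1]-a[0]))
b=L("top",[(396.3,177.6),(405.5,177.3),(406.7,182.7),(397,184.3)],.083);print("tab top",b[:,:2],b.mean(0),"yaw",yaw(b[1],b[0]),yaw(b[2],b[3]), np.linalg.norm(b[3]-b[0]),np.linalg.norm(b[1]-b[0]))
c=L("side",[(380.3,285.2),(390,293.3),(403,284.7)],.041);print("saddle side",c[:,:2],"yaw",yaw(c[1],c[0]),yaw(c[1],c[2])+90,np.linalg.norm(c[1]-c[2]), (c[1]+c[2])/2)
d=L("top",[(394,196.6),(406.6,194.5)],.041);print("saddle top",d[:,:2],yaw(d[1],d[0]))
print("tri tab corners",tri(np.array([(388.9,269.3),(396,275.3),(399.4,272.2)])-.5,np.array([(397,184.3),(406.7,182.7),(405.5,177.3)])-.5))
# spindle
T=lambda u,v:[185+(u+.5)/5-.5,145+(v+.5)/5-.5]
S=lambda u,v:[290+(u+.5)/3.7-.5,150+(v+.5)/3.7-.5]
p=onz("top",[T(140,155),T(665,236)],.095);print("spindle axis top@95",p,yaw(p[1],p[0]))
q=onz("side",[S(118,92),S(162,182),S(200,248),S(212,281)],.095);print("side",q,yaw(q[3],q[0]))
C=np.array([.6001,.0497]);y=-.145
R=np.array([[np.cos(y),-np.sin(y)],[np.sin(y),np.cos(y)]])
for m in(p,q): print((m[:,:2]-C)@R)
# predicted
W=lambda x,yy,zz:np.r_[C+R@[x,yy],zz]
pts=[W(0,-121,.095)] if 0 else [W(0,-.121,.095),W(0,.121,.095)]
print(proj("top",pts),proj("side",pts), "obs", T(665,236),S(212,281))
E
```

```text
tab side [[ 0.602  -0.2318]
 [ 0.6123 -0.2292]
 [ 0.6179 -0.2487]
 [ 0.6065 -0.2539]] [ 0.6097 -0.2409  0.083 ] yaw 11.582344423198988 16.080026314839873 0.022639491223739643 0.010628127317132986
tab top [[ 0.6201 -0.2318]
 [ 0.6212 -0.2508]
 [ 0.6098 -0.2531]
 [ 0.606  -0.2331]] [ 0.6143 -0.2422  0.083 ] yaw 3.07379003574478 10.679292765517458 0.014226265577975405 0.019029122604764245
saddle side [[ 0.5854 -0.2306]
 [ 0.5925 -0.2606]
 [ 0.6314 -0.2496]] yaw 13.398811827197143 15.820194169212542 0.040413735739770695 [ 0.612  -0.2551  0.041 ]
saddle top [[ 0.5905 -0.2327]
 [ 0.5956 -0.2596]] 10.671846117562948
tri tab corners [[ 0.6038 -0.2323  0.0836  0.004 ]
 [ 0.6088 -0.2529  0.0817  0.0027]
 [ 0.619  -0.25    0.0844  0.0036]]
spindle axis top@95 [[ 0.6141  0.1407  0.095 ]
 [ 0.5833 -0.0721  0.095 ]] -8.23121525019142
side [[ 0.6141  0.1454  0.095 ]
 [ 0.5959  0.0324  0.095 ]
 [ 0.5874 -0.0431  0.095 ]
 [ 0.5794 -0.0766  0.095 ]] -8.866560646422595
[[ 0.0007  0.0921]
 [ 0.0009 -0.1229]]
[[-0.      0.0967]
 [-0.0017 -0.0178]
 [ 0.0008 -0.0937]
 [-0.0022 -0.128 ]]
[[316.573  192.1011]
 [198.6325 173.7744]] [[346.9187 223.6183]
 [319.0863 169.7679]] obs [317.6, 191.8] [346.93243243243245, 225.5810810810811]
```

```bash
cat >> h.py <<'E'
from scipy.spatial.transform import Rotation as Ro
np.set_printoptions(precision=4,suppress=True)
C=np.array([.6001,.0497]);YAW=-.145
def W(x,y,z):
    R=np.array([[np.cos(YAW),-np.sin(YAW)],[np.sin(YAW),np.cos(YAW)]]); return np.r_[C+R@[x,y],z]
def loc(p):
    R=np.array([[np.cos(YAW),-np.sin(YAW)],[np.sin(YAW),np.cos(YAW)]]); return np.r_[R.T@(np.array(p[:2])-C),p[2]]
def go(p,deg):  # target TCP, world angle of tool y, tool straight down
    o=arm.get_obs(); r=Ro.from_quat(o["tool_rot"])
    a=np.radians(deg); y=np.array([np.cos(a),np.sin(a),0]);z=np.array([0,0,-1.]);x=np.cross(y,z)
    t=Ro.from_matrix(np.c_[x,y,z])
    print("at",o["tool_pos"],"loc",loc(o["tool_pos"]),"F",o["contact_force"],"w",o["grip_width"],"t",o["time"])
    print("shift",r.inv().apply(np.array(p)-o["tool_pos"]),"turn",(r.inv()*t).as_rotvec())
E
python3 - <<'E'
from h import *
go([.611,-.2416,.17],12.5)
# roll faces / disc from pictures
T=lambda u,v:[185+(u+.5)/5-.5,145+(v+.5)/5-.5]
for n,uv in(("rollnear",T(430,92)),("rollfar",T(302,72))): print(n,[loc(p) for p in onz("top",[uv],.137)])
print("low rim",[loc(p) for p in onz("top",[T(400,305),T(270,288)],.092)])
print("disc face",[loc(p) for p in onz("top",[T(140,70)],.131)],[loc(p) for p in onz("top",[T(125,238)],.095)])
E
```

```text
at [0.2173 0.532  0.1677] loc [-0.4485  0.4219  0.1677] F [-0.3299  0.7533  0.403 ] w 0.09398902788105849 t 0.2
shift [-0.657  -0.5673 -0.0018] turn [-0.001   0.0004  0.9648]
rollnear [array([ 0.0328, -0.0251,  0.137 ])]
rollfar [array([0.0329, 0.0257, 0.137 ])]
low rim [array([-0.0433, -0.0225,  0.092 ]), array([-0.0447,  0.0303,  0.092 ])]
disc face [array([0.0255, 0.0901, 0.131 ])] [array([-0.0342,  0.0914,  0.095 ])]
```

>>> servo_tool --series '[0,0,-0.06,0,0,0,100,-0.04,-0.035,-0.1,0,0,0.15,100,-0.08,-0.07,-0.1,0,0,0.3,100,-0.13,-0.11,-0.1,0,0,0.45,100,-0.17,-0.145,-0.1,0,0,0.6,100,-0.22,-0.19,-0.1,0,0,0.75,100,-0.265,-0.23,-0.1,0,0,0.9,100,-0.31,-0.265,-0.1,0,0,0.965,100,-0.355,-0.305,-0.1,0,0,0.965,100,-0.4,-0.345,-0.1,0,0,0.965,100]'

```text
time: 1.45
tool_pos: [0.4578, 0.0599, 0.2682]
tool_rot: [0.626, 0.78, 0.0, 0.0]
contact_force: [1.4, 0.2, 0.3]
grip_width: 0.0939
```

```bash
python3 -c "
from h import *
go([.611,-.2416,.17],12.5)"
```

```text
at [0.4578 0.0599 0.2682] loc [-0.1423 -0.0105  0.2682] F [1.36   0.1707 0.2552] w 0.09386873827383177 t 1.45
shift [-0.3275  0.0844  0.0981] turn [ 0.0006 -0.0003 -0.0004]
```

>>> servo_tool --series '[-0.055,0.014,0,0,0,0,100,-0.11,0.028,0,0,0,0,100,-0.165,0.042,0,0,0,0,100,-0.22,0.057,0,0,0,0,100,-0.275,0.071,0.03,0,0,0,100,-0.3275,0.0844,0.06,0,0,0,100,-0.3275,0.0844,0.098,0,0,0,100,-0.3275,0.0844,0.12,0,0,0,60,-0.3275,0.0844,0.12,0,0,0,60]'

```text
time: 2.58
tool_pos: [0.609, -0.2393, 0.1456]
tool_rot: [0.626, 0.78, -0.0, -0.003]
contact_force: [0.1, -0.4, 1.0]
grip_width: 0.0773
```

```bash
python3 - <<'E'
from h import *
go([.611,-.2416,.044],12.5)
s=arm.camera("side")["frame"];t=arm.camera("top")["frame"]
z=lambda im,x,y,w,h,k: cv2.resize(im[y:y+h,x:x+w],None,fx=k,fy=k,interpolation=cv2.INTER_CUBIC)
cv2.imwrite("pics/g1.png",np.hstack([z(s,330,190,100,120,4),z(t,350,140,100,120,4)]))
E
```

```text
at [ 0.609  -0.2393  0.1456] loc [ 0.0506 -0.2846  0.1456] F [ 0.1176 -0.4484  1.0418] w 0.07725303231725673 t 2.575
shift [-0.0031  0.0019  0.1016] turn [-0.004  -0.0035 -0.0005]
```

View pics/g1.png

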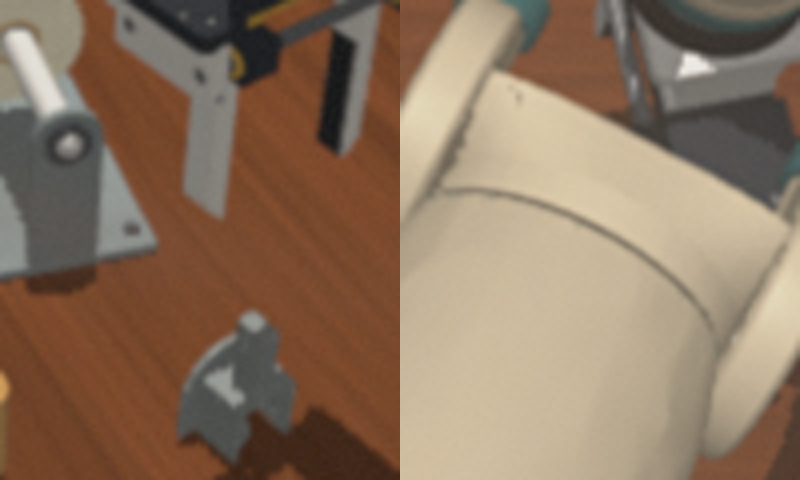

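The side view shows the two fingers straddling the tab from above, at about (381,240) and (417,225). The arm hides the top view. The arm is still settling, so I'll go partway down and check.

>>> servo_tool --series '[0,0,0,0,0,0,60,0,0,0.03,0,0,0,60,0,0,0.05,0,0,0,60,0,0,0.05,0,0,0,60]'

```text
time: 3.18
tool_pos: [0.61, -0.2393, 0.0978]
tool_rot: [0.626, 0.78, -0.0, -0.001]
contact_force: [-0.1, -0.5, -0.3]
grip_width: 0.0564
```

```bash
python3 - <<'E'
from h import *
go([.611,-.2416,.044],12.5)
s=arm.camera("side")["frame"]
z=lambda im,x,y,w,h,k: cv2.resize(im[y:y+h,x:x+w],None,fx=k,fy=k,interpolation=cv2.INTER_CUBIC)
cv2.imwrite("pics/g2.png",z(s,340,200,90,110,5))
E
```

```text
at [ 0.61   -0.2393  0.0978] loc [ 0.0515 -0.2845  0.0978] F [-0.0785 -0.483  -0.3381] w 0.056386465272135686 t 3.175
shift [-0.0025  0.0006  0.0538] turn [-0.0011 -0.001   0.0002]
```

View pics/g2.png

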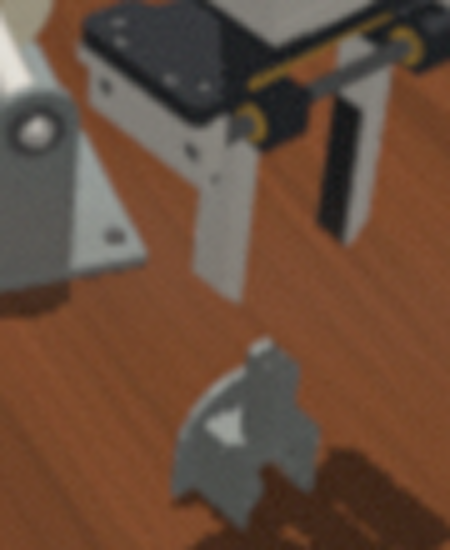

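>>> servo_tool --series '[-0.0025,0.0006,0.02,0,0,0,60,-0.0025,0.0006,0.04,0,0,0,60,-0.0025,0.0006,0.0515,0,0,0,60,-0.0025,0.0006,0.0515,0,0,0,60]'

```text
time: 3.72
tool_pos: [0.6117, -0.2421, 0.0469]
tool_rot: [0.626, 0.78, 0.0, -0.0]
contact_force: [0.4, -0.8, 0.3]
grip_width: 0.0564
```

```bash
python3 - <<'E'
from h import *
go([.611,-.2416,.044],12.5)
s=arm.camera("side")["frame"]
z=lambda im,x,y,w,h,k: cv2.resize(im[y:y+h,x:x+w],None,fx=k,fy=k,interpolation=cv2.INTER_CUBIC)
cv2.imwrite("pics/g3.png",z(s,340,200,90,110,5))
E
```

```text
at [ 0.6117 -0.2421  0.0469] loc [ 0.0537 -0.287   0.0469] F [ 0.4326 -0.8157  0.2705] w 0.056368229780273164 t 3.725
shift [ 0.0006 -0.0006  0.0029] turn [ 0.     -0.0001 -0.0001]
```

View pics/g3.png

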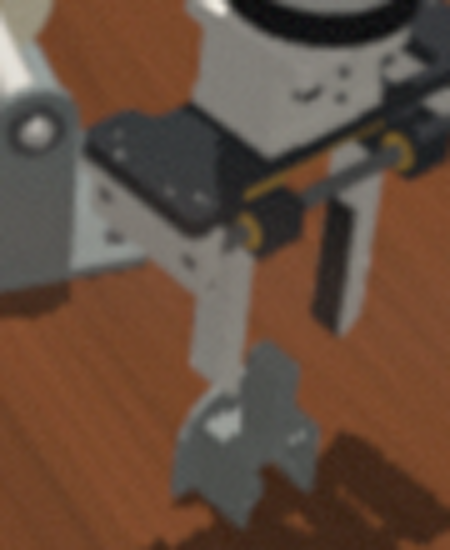

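```bash
python3 - <<'E'
from h import *
o=arm.get_obs();r=Ro.from_quat(o["tool_rot"])
for y in(-.028,.028):
  for x in(-.008,.008):
    p=o["tool_pos"]+r.apply([x,y,0]); print(y,x,(proj("side",p)[0]-[340,200])*5)
print((proj("side",[.611,-.2416,.083])[0]-[340,200])*5)
E
```

```text
-0.028 -0.008 [231.6788 450.7982]
-0.028 0.008 [206.8042 429.4293]
0.028 -0.008 [327.0514 395.7822]
0.028 0.008 [302.0061 375.3875]
[271.9858 352.5653]
```

```bash
python3 - <<'E'
from h import *
s=arm.camera("side")["frame"];t=arm.camera("top")["frame"]
z=lambda im,x,y,w,h,k: cv2.convertScaleAbs(cv2.resize(im[y:y+h,x:x+w],None,fx=k,fy=k,interpolation=cv2.INTER_CUBIC),alpha=1.3)
cv2.imwrite("pics/g4.png",z(s,360,230,60,80,7))
cv2.imwrite("pics/g4t.png",t)
E
```

```text
(no output)
```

View pics/g4.png

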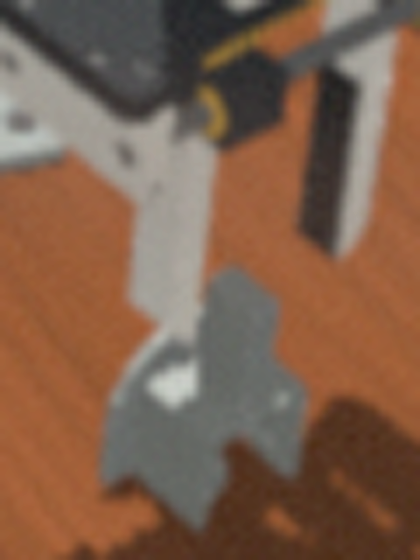

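View pics/g4t.png

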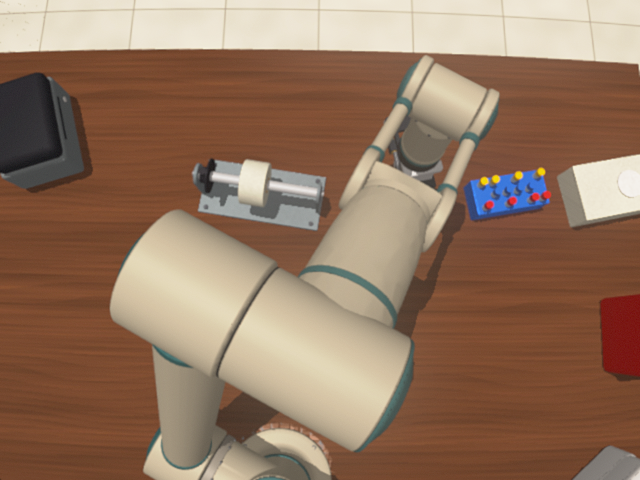

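```bash
python3 - <<'E'
from h import *
def f(tcp,uvs):
    r=Ro.from_quat([.626,.78,0,0])
    for xt,uv in uvs:
        o,d=ray("side",[uv]); ot=r.inv().apply(o-np.array(tcp)); dt=r.inv().apply(d[0])
        s=(xt-ot[0])/dt[0]; print(xt,uv,"tool coords",ot+dt*s)
print("g4 z.047");f([.6117,-.2421,.0469],[(.008,(378.6,272.9)),(-.008,(383.5,276.4)),(.008,(402.9,263.6)),(-.008,(407.9,266.4))])
print("g1 z.1456 w77");f([.609,-.2393,.1456],[(.008,(375.8,237.5)),(.008,(409.5,226.2)),(-.008,(416.2,229.5))])
print("g2 z.098 w56");f([.61,-.2393,.0978],[(.008,(340+193/5,200+270/5)),(-.008,(340+243/5,200+303/5)),(.008,(340+320/5,200+235/5)),(-.008,(340+347/5,200+245/5))])
E
```

```text
g4 z.047
0.008 (378.6, 272.9) tool coords [ 0.008  -0.0397 -0.0457]
-0.008 (383.5, 276.4) tool coords [-0.008  -0.0406 -0.0486]
0.008 (402.9, 263.6) tool coords [ 0.008   0.0316 -0.0329]
-0.008 (407.9, 266.4) tool coords [-0.008   0.0306 -0.0372]
g1 z.1456 w77
0.008 (375.8, 237.5) tool coords [ 0.008  -0.0519 -0.0474]
0.008 (409.5, 226.2) tool coords [ 0.008   0.0415 -0.0316]
-0.008 (416.2, 229.5) tool coords [-0.008   0.045  -0.0316]
g2 z.098 w56
0.008 (378.6, 254.0) tool coords [ 0.008  -0.041  -0.0464]
-0.008 (388.6, 260.6) tool coords [-0.008  -0.0267 -0.0323]
0.008 (404.0, 247.0) tool coords [ 0.008   0.0323 -0.0275]
-0.008 (409.4, 249.0) tool coords [-0.008   0.0317 -0.0334]
```

```bash
python3 - <<'E'
from h import *
s=cv2.imread("pics/side0.png")
r=Ro.from_quat([.1927,.9813,0,0]);t=np.array([.2173,.532,.1677])
k=6;x0,y0=90,20
a=cv2.resize(s[y0:y0+100,x0:x0+90],None,fx=k,fy=k,interpolation=cv2.INTER_CUBIC)
for y in(-.0595,-.047,.047,.0595):
  for x in(-.008,.008):
    p=(proj("side",t+r.apply([x,y,0]))[0]-[x0,y0]+.5)*k; print(p); cv2.circle(a,tuple(int(v) for v in p),3,(0,0,255) if y<0 else (0,255,0),-1)
for z in(0,-.019,-.097): 
    p=(proj("side",t+r.apply([0,0,z]))[0]-[x0,y0]+.5)*k; cv2.circle(a,tuple(int(v) for v in p),3,(255,0,0),-1)
cv2.imwrite("pics/st.png",a)
print("base",proj("side",[0,0,0]),proj("top",[0,0,0]))
E
```

```text
[304.4897 652.6072]
[271.4635 653.9118]
[311.142 640.194]
[278.327  641.4963]
[358.585  552.1838]
[327.2851 553.4626]
[364.5686 541.1478]
[333.4609 542.4226]
base [[ 97.9988 304.7118]] [[278.4106 480.7038]]
```

View pics/st.png

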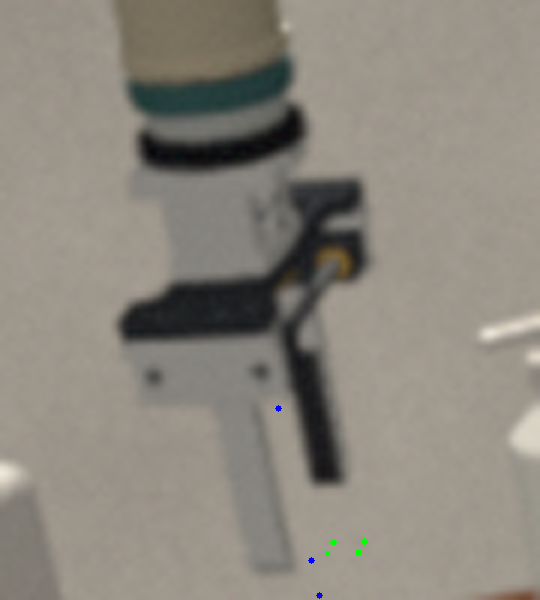

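The drawn finger tips look about 40 mm higher than the reported TCP, and this holds at the start pose and in later poses. With the fingers open wider than the 41 mm saddle, going lower is safe whichever is right. I'll go down a little further and look again.

>>> servo_tool --series '[0,0,0.01,0,0,0,62,0,0,0.02,0,0,0,62,0,0,0.02,0,0,0,62]'

```text
time: 4.25
tool_pos: [0.6106, -0.2416, 0.0252]
tool_rot: [0.626, 0.78, -0.0, -0.001]
contact_force: [-0.7, 0.0, 0.0]
grip_width: 0.0582
```

```bash
python3 - <<'E'
from h import *
go([.611,-.2416,.044],12.5)
s=arm.camera("side")["frame"]
z=lambda im,x,y,w,h,k: cv2.convertScaleAbs(cv2.resize(im[y:y+h,x:x+w],None,fx=k,fy=k,interpolation=cv2.INTER_CUBIC),alpha=1.3)
cv2.imwrite("pics/g5.png",z(s,360,230,60,80,7))
E
```

```text
at [ 0.6106 -0.2416  0.0252] loc [ 0.0525 -0.2867  0.0252] F [-0.6716  0.0433  0.0105] w 0.05823035345785722 t 4.25
shift [-0.0001  0.0003 -0.0188] turn [-0.002  -0.0019 -0.0002]
```

View pics/g5.png

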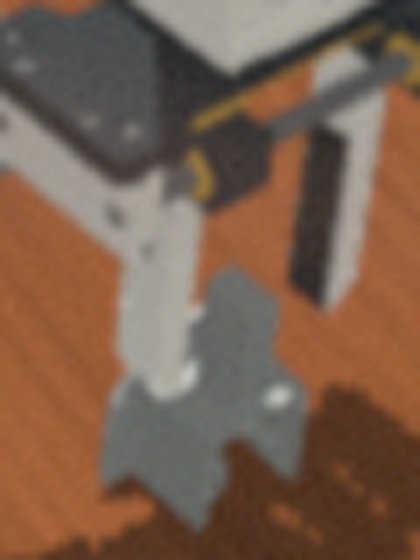

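```bash
python3 - <<'E'
from h import *
r=Ro.from_quat([.626,.78,0,0]);tcp=np.array([.6106,-.2416,.0252])
for xt,uv in[(.008,(377,281)),(-.008,(381.9,285.2)),(.008,(360+290/7,230+280/7)),(-.008,(360+323/7,230+312/7))]:
    o,d=ray("side",[uv]); ot=r.inv().apply(o-tcp); dt=r.inv().apply(d[0]); s=(xt-ot[0])/dt[0]; print(xt,ot+dt*s)
# images of right inner pad tips for different heights
for h in(0,.02,.03,.04):
  print(h,[(proj("side",tcp+r.apply([x,y,-h]))[0]-[360,230]+.5)*7 for y in(-.0415,.029) for x in(.008,-.008)])
E
```

```text
0.008 [ 0.008  -0.0402 -0.0441]
-0.008 [-0.008  -0.0407 -0.0447]
0.008 [ 0.008   0.0316 -0.0356]
-0.008 [-0.008   0.0308 -0.0346]
0 [array([108.9028, 463.972 ]), array([143.0846, 494.262 ]), array([275.8261, 368.159 ]), array([310.3224, 396.7443])]
0.02 [array([113.5637, 418.5702]), array([148.2183, 448.8559]), array([282.2621, 322.9443]), array([317.2341, 351.5028])]
0.03 [array([115.9301, 395.4449]), array([150.8253, 425.7232]), array([285.527 , 299.9326]), array([320.7409, 328.4729])]
0.04 [array([118.3208, 372.0308]), array([153.4595, 402.2981]), array([288.8235, 276.6462]), array([324.2822, 305.1646])]
```

```bash
python3 - <<'E'
from h import *
from scipy.optimize import least_squares
A=(Ro.from_quat([.1927,.9813,0,0]),np.array([.2173,.532,.1677])); B=(Ro.from_quat([.626,.78,0,0]),np.array([.6106,-.2416,.0252]))
st=lambda u,v:np.array([90+u/6-.5,20+v/6-.5]); g=lambda u,v:np.array([360+u/7-.5,230+v/7-.5])
obs=[(A,-.0595,st(271,571)),(A,.047,st(328,482)),(B,-.0415,g(137,373)),(B,.029,g(307,296))]
def res(d,world=False):
    out=[]
    for (r,t),y,uv in obs:
        p=t+r.apply([0,y,0])+(d if world else r.apply(d)); out+=list(proj("side",p)[0]-uv)
    return np.array(out)
for w in(False,True):
    s=least_squares(res,[0,0,-.03],args=(w,)); print(w,s.x,np.abs(s.fun).max(),s.fun)
E
```

```text
False [ 0.0009  0.0016 -0.0399] 1.4833292199630819 [-0.2731  0.6182 -0.2672 -0.7552  0.1236  1.4833  0.1796 -1.2351]
True [0.001  0.0016 0.0399] 1.4157474668327268 [ 0.1544  0.5593  0.1365 -0.8092 -0.1383  1.4157 -0.0766 -1.2989]
```

>>> servo_tool --series '[0,0,-0.012,0,0,0,60,0,0,-0.025,0,0,0,60,0,0,-0.025,0,0,0,20,0,0,-0.025,0,0,0,10,0,0,-0.025,0,0,0,0,0,0,-0.025,0,0,0,0,0,0,-0.025,0,0,0,0,0,0,-0.025,0,0,0,0]'

```text
time: 5.3
tool_pos: [0.6116, -0.2421, 0.0515]
tool_rot: [0.626, 0.78, 0.0, -0.0]
contact_force: [-0.9, 0.5, -0.1]
grip_width: 0.0013
```

```bash
python3 - <<'E'
from h import *
go([.611,-.2416,.044],12.5)
s=arm.camera("side")["frame"]
z=lambda im,x,y,w,h,k: cv2.convertScaleAbs(cv2.resize(im[y:y+h,x:x+w],None,fx=k,fy=k,interpolation=cv2.INTER_CUBIC),alpha=1.3)
cv2.imwrite("pics/g6.png",z(s,360,230,60,80,7))
E
```

```text
at [ 0.6116 -0.2421  0.0515] loc [ 0.0536 -0.287   0.0515] F [-0.8887  0.5215 -0.1284] w 0.001299834749839963 t 5.3
shift [ 0.0006 -0.0005  0.0075] turn [-0.0001 -0.0002 -0.0001]
```

View pics/g6.png

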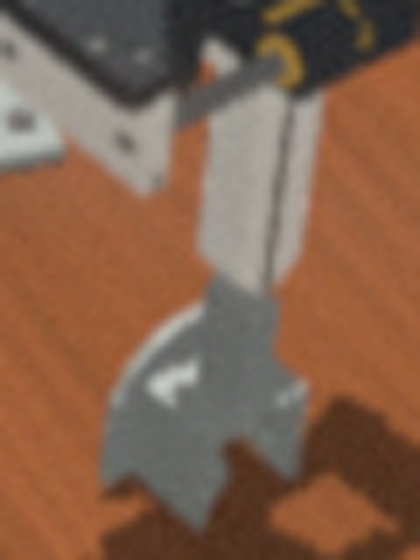

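```bash
python3 - <<'E'
from h import *
r=Ro.from_quat([.626,.78,0,0]);tcp=np.array([.6116,-.2421,.0515])
g=lambda u,v:np.array([360+u/7-.5,230+v/7-.5])
for xt,uv in[(-.008,g(267,292)),(.008,g(200,255)),(-.008,g(300,255))]:
    o,d=ray("side",[uv]); ot=r.inv().apply(o-tcp); dt=r.inv().apply(d[0]); s=(xt-ot[0])/dt[0]; print(xt,ot+dt*s)
for h in(.03,.035,.04,.045): print(h,[(proj("side",tcp+r.apply([x,y,-h]))[0]-[360,230]+.5)*7 for x in (.008,-.008) for y in(-.0125,0,.0125)])
E
```

```text
-0.008 [-0.008   0.0004 -0.0355]
0.008 [ 0.008  -0.0136 -0.0465]
-0.008 [-0.008   0.0128 -0.0438]
0.03 [array([198.0627, 293.509 ]), array([228.5321, 276.6401]), array([258.6522, 259.9518]), array([233.7889, 323.0056]), array([264.3146, 305.8237]), array([294.4854, 288.8269])]
0.035 [array([199.4979, 281.4795]), array([230.0489, 264.6252]), array([260.2482, 247.9522]), array([235.3499, 310.9637]), array([265.9573, 293.7954]), array([296.2075, 276.8132])]
0.04 [array([200.9402, 269.3758]), array([231.5732, 252.5367]), array([261.8522, 235.8798]), array([236.9189, 298.8467]), array([267.6083, 281.6927]), array([297.9381, 264.7257])]
0.045 [array([202.3898, 257.1973]), array([233.1051, 240.3741]), array([263.464, 223.734]), array([238.4958, 286.6538]), array([269.2677, 269.5148]), array([299.6774, 252.5638])]
```

The fingers shut completely, to 1.3 mm, just above the tab. That confirms the real inner tips sit about 35 mm above the reported TCP, with the outer edges chamfered. I'll open again and go down to a reported z of about 0.010, which puts the tips about 4 mm above the saddle.

>>> servo_tool --series '[0,0,0,0,0,0,50,0,0,0,0,0,0,50,0,0,0,0,0,0,50,0,0,0,0,0,0,50,0,0,0.01,0,0,0,50,0,0,0.02,0,0,0,50,0,0,0.03,0,0,0,50,0,0,0.041,0,0,0,50,0,0,0.041,0,0,0,50]'

```text
time: 6.48
tool_pos: [0.6107, -0.2416, 0.0091]
tool_rot: [0.626, 0.78, -0.0, -0.001]
contact_force: [-0.4, -0.4, -0.4]
grip_width: 0.047
```

```bash
python3 - <<'E'
from h import *
go([.611,-.2416,.0095],12.5)
s=arm.camera("side")["frame"]
z=lambda im,x,y,w,h,k: cv2.convertScaleAbs(cv2.resize(im[y:y+h,x:x+w],None,fx=k,fy=k,interpolation=cv2.INTER_CUBIC),alpha=1.3)
cv2.imwrite("pics/g7.png",z(s,360,230,60,80,7))
E
```

```text
at [ 0.6107 -0.2416  0.0091] loc [ 0.0526 -0.2867  0.0091] F [-0.3535 -0.3934 -0.4348] w 0.047028913613956426 t 6.475
shift [-0.0001  0.0003 -0.0004] turn [-0.002  -0.0018 -0.0002]
```

View pics/g7.png

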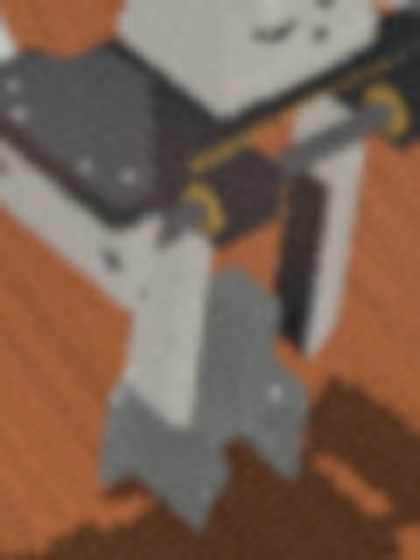

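The fingers straddle the tab, with tips near saddle-top level and no contact force. Closing.

>>> servo_tool --series '[0,0,0,0,0,0,20,0,0,0,0,0,0,10,0,0,0,0,0,0,0,0,0,0,0,0,0,0,0,0,0,0,0,0,0,0,0,0,0,0,0,0]'

```text
time: 7.28
tool_pos: [0.6117, -0.2421, 0.0108]
tool_rot: [0.626, 0.78, 0.0, 0.0]
contact_force: [-0.2, 0.8, 1.5]
grip_width: 0.0118
```

```bash
python3 - <<'E'
from h import *
go([.611,-.2416,.0095],12.5)
s=arm.camera("side")["frame"]
z=lambda im,x,y,w,h,k: cv2.convertScaleAbs(cv2.resize(im[y:y+h,x:x+w],None,fx=k,fy=k,interpolation=cv2.INTER_CUBIC),alpha=1.3)
cv2.imwrite("pics/g8.png",z(s,360,230,60,80,7))
E
```

```text
at [ 0.6117 -0.2421  0.0108] loc [ 0.0537 -0.2871  0.0108] F [-0.2115  0.7922  1.5205] w 0.01179382001722322 t 7.275
shift [ 0.0007 -0.0006  0.0013] turn [ 0.0002  0.0001 -0.0001]
```

View pics/g8.png

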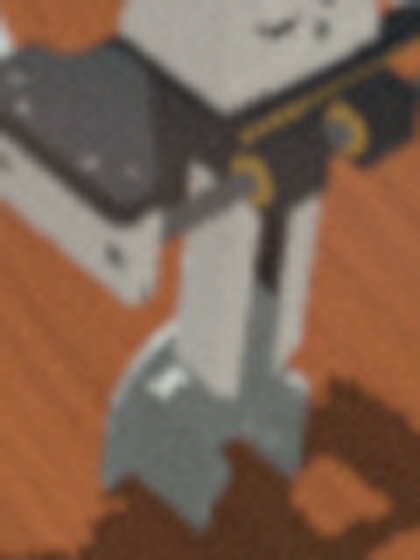

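>>> servo_tool --series '[0,0,-0.03,0,0,0,0,0,0,-0.08,0,0,0,0,0,0,-0.14,0,0,0,0,0,0,-0.15,0,0,0,0,0,0,-0.15,0,0,0,0]'

```text
time: 7.95
tool_pos: [0.6115, -0.242, 0.1607]
tool_rot: [0.626, 0.78, 0.0, 0.0]
contact_force: [-0.1, 0.2, -0.7]
grip_width: 0.0117
```

```bash
python3 - <<'E'
from h import *
print(W(0,-.078,.14))
go(W(0,-.078,.14),-8.3)
s=arm.camera("side")["frame"]
z=lambda im,x,y,w,h,k: cv2.convertScaleAbs(cv2.resize(im[y:y+h,x:x+w],None,fx=k,fy=k,interpolation=cv2.INTER_CUBIC),alpha=1.3)
cv2.imwrite("pics/l1.png",z(s,300,140,120,150,4))
E
```

```text
[ 0.5888 -0.0275  0.14  ]
at [ 0.6115 -0.242   0.1607] loc [ 0.0535 -0.287   0.1607] F [-0.1018  0.2324 -0.6959] w 0.011703089862250222 t 7.95
shift [0.2144 0.0242 0.0207] turn [0.0004 0.0001 0.3629]
```

View pics/l1.png

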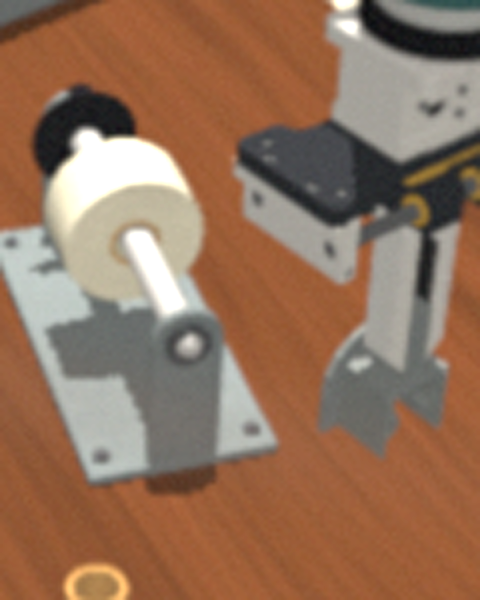

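>>> servo_tool --series '[0.04,0.0045,0,0,0,0.08,0,0.08,0.009,0,0,0,0.16,0,0.12,0.0135,0,0,0,0.24,0,0.16,0.018,0,0,0,0.32,0,0.2,0.0225,0,0,0,0.363,0,0.2144,0.0242,0.01,0,0,0.363,0,0.2144,0.0242,0.02,0,0,0.363,0,0.2144,0.0242,0.02,0,0,0.363,0,0.2144,0.0242,0.02,0,0,0.363,0]'

```text
time: 9.12
tool_pos: [0.5891, -0.0289, 0.1402]
tool_rot: [0.757, 0.654, -0.0, -0.0]
contact_force: [0.1, -0.6, -1.1]
grip_width: 0.012
```

```bash
python3 - <<'E'
from h import *
go(W(0,-.078,.1),-8.3)
s=arm.camera("side")["frame"];t=arm.camera("top")["frame"]
z=lambda im,x,y,w,h,k: cv2.convertScaleAbs(cv2.resize(im[y:y+h,x:x+w],None,fx=k,fy=k,interpolation=cv2.INTER_CUBIC),alpha=1.3)
cv2.imwrite("pics/l2.png",z(s,290,140,100,110,5));cv2.imwrite("pics/l2t.png",z(t,180,100,160,120,4))
E
```

```text
at [ 0.5891 -0.0289  0.1402] loc [ 0.0005 -0.0794  0.1402] F [ 0.1267 -0.6452 -1.0836] w 0.012040907257620564 t 9.125
shift [ 0.0014 -0.0005  0.0402] turn [-0.0004  0.0004 -0.0015]
```

View pics/l2.png

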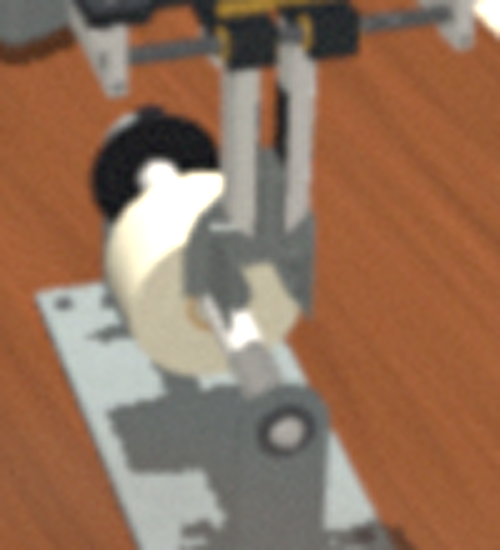

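View pics/l2t.png

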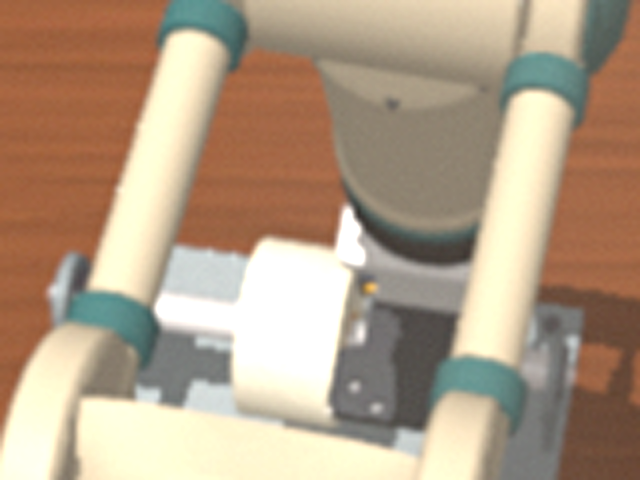

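>>> servo_tool --series '[0.0007,-0.0005,0.01,0,0,0,0,0.001,-0.0005,0.025,0,0,0,0,0.001,-0.0005,0.038,0,0,0,0,0.001,-0.0005,0.041,0,0,0,0,0.001,-0.0005,0.041,0,0,0,0]'

```text
time: 9.85
tool_pos: [0.5884, -0.0264, 0.0992]
tool_rot: [0.756, 0.654, -0.0, -0.0]
contact_force: [0.7, 0.7, 0.1]
grip_width: 0.0116
```

```bash
python3 - <<'E'
from h import *
go(W(0,-.078,.0798),-8.3)
s=arm.camera("side")["frame"]
z=lambda im,x,y,w,h,k: cv2.convertScaleAbs(cv2.resize(im[y:y+h,x:x+w],None,fx=k,fy=k,interpolation=cv2.INTER_CUBIC),alpha=1.2)
cv2.imwrite("pics/l3.png",z(s,310,170,60,80,7))
E
```

```text
at [ 0.5884 -0.0264  0.0992] loc [-0.0005 -0.077   0.0992] F [0.7107 0.68   0.0772] w 0.011605380694793312 t 9.85
shift [-0.001   0.0006  0.0194] turn [-0.0006 -0.0001 -0.    ]
```

View pics/l3.png

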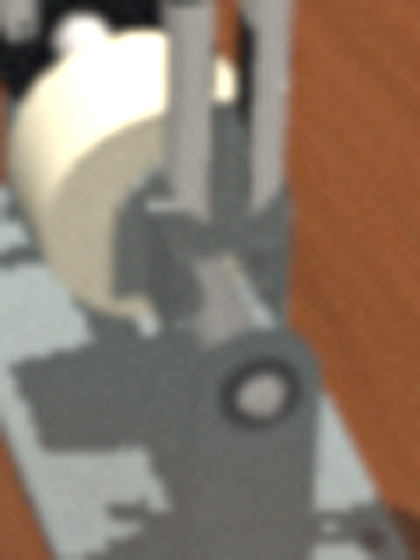

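The retainer straddles the bare spindle just above it, near (343,207), with no force yet. I'll press down in small steps.

>>> servo_tool --series '[0,0,0.002,0,0,0,0,0,0,0.004,0,0,0,0,0,0,0.006,0,0,0,0]'

```text
time: 10.28
tool_pos: [0.5877, -0.0263, 0.0941]
tool_rot: [0.756, 0.654, -0.0, -0.001]
contact_force: [-3.7, 1.1, 6.7]
grip_width: 0.0119
```

>>> servo_tool --series '[0,0,0.0015,0,0,0,0,0,0,0.003,0,0,0,0]'

```text
time: 10.52
tool_pos: [0.588, -0.0264, 0.0919]
tool_rot: [0.756, 0.654, -0.0, -0.0]
contact_force: [-3.2, 0.6, 8.5]
grip_width: 0.0117
```

>>> servo_tool --series '[0,-0.001,0.001,0,0,0,0,0,-0.001,0.002,0,0,0,0]'

```text
time: 10.78
tool_pos: [0.5879, -0.0264, 0.0905]
tool_rot: [0.756, 0.654, 0.001, 0.001]
contact_force: [-3.4, 0.9, 11.0]
grip_width: 0.012
```

>>> servo_tool --series '[0,0,0.001,0,0,0,0,0,0,0.002,0,0,0,0]'

```text
time: 11.02
tool_pos: [0.5878, -0.0264, 0.088]
tool_rot: [0.756, 0.654, 0.0, 0.001]
contact_force: [-1.2, 0.2, 5.0]
grip_width: 0.012
```

>>> servo_tool --series '[0,0,0.0015,0,0,0,0,0,0,0.003,0,0,0,0]'

```text
time: 11.28
tool_pos: [0.5876, -0.0263, 0.0839]
tool_rot: [0.756, 0.654, 0.0, 0.0]
contact_force: [-1.4, 0.9, 1.2]
grip_width: 0.0121
```

>>> servo_tool --series '[0,0,0.001,0,0,0,0,0,0,0.002,0,0,0,0]'

```text
time: 11.52
tool_pos: [0.5875, -0.0263, 0.081]
tool_rot: [0.756, 0.654, -0.0, -0.0]
contact_force: [-0.3, -0.5, -1.3]
grip_width: 0.0119
```

>>> servo_tool --series '[0,0,0.0008,0,0,0,0,0,0,0.0008,0,0,0,0]'

```text
time: 11.78
tool_pos: [0.5874, -0.0263, 0.0803]
tool_rot: [0.756, 0.654, -0.0, -0.0]
contact_force: [0.5, -0.3, -2.5]
grip_width: 0.012
```

>>> servo_tool --series '[0,0,0.0007,0,0,0,0,0,0,0.0007,0,0,0,0]'

```text
time: 12.02
tool_pos: [0.5874, -0.0263, 0.08]
tool_rot: [0.756, 0.654, -0.0, -0.0]
contact_force: [-0.9, 0.0, -1.3]
grip_width: 0.0118
```

>>> servo_tool --series '[0,0,0.0008,0,0,0,0,0,0,0.0008,0,0,0,0]'

```text
time: 12.28
tool_pos: [0.5875, -0.0263, 0.0798]
tool_rot: [0.756, 0.654, 0.0, 0.0]
contact_force: [-0.7, 0.9, 1.3]
grip_width: 0.0117
```

>>> servo_tool --series '[0,0,0.0008,0,0,0,0,0,0,0.0008,0,0,0,0]'

```text
time: 12.52
tool_pos: [0.5876, -0.0264, 0.0797]
tool_rot: [0.756, 0.654, 0.0, 0.0]
contact_force: [-1.5, 0.4, 6.8]
grip_width: 0.0119
```

The z position stalls at 0.0797, the predicted home height of 0.0798, while the force rises. That is the hard stop. I'll take off the downward load and slide along the spindle, which is +x in the tool frame.

>>> servo_tool --series '[0,0,0.0003,0,0,0,0,0,0,-0.001,0,0,0,0,0.003,0,-0.001,0,0,0,0,0.007,0,-0.001,0,0,0,0,0.011,0,-0.001,0,0,0,0,0.015,0,-0.001,0,0,0,0,0.02,0,-0.001,0,0,0,0]'

```text
time: 13.4
tool_pos: [0.5907, -0.0065, 0.0798]
tool_rot: [0.756, 0.654, 0.0, 0.0]
contact_force: [-1.2, -2.8, 3.5]
grip_width: 0.0123
```

```bash
python3 - <<'E'
from h import *
go(W(0,-.03,.0797),-8.3)
E
```

```text
at [ 0.5907 -0.0065  0.0798] loc [-0.0012 -0.057   0.0798] F [-1.2338 -2.7599  3.4976] w 0.012291939863956516 t 13.4
shift [0.027  0.0012 0.0001] turn [ 0.0006  0.0003 -0.0001]
```

>>> servo_tool --series '[0.004,0,-0.0004,0,0,0,0,0.008,0,-0.0004,0,0,0,0,0.012,0,-0.0004,0,0,0,0,0.016,0,-0.0004,0,0,0,0,0.02,0,-0.0004,0,0,0,0,0.024,0,-0.0004,0,0,0,0]'

```text
time: 14.15
tool_pos: [0.594, 0.0174, 0.0798]
tool_rot: [0.756, 0.654, -0.0, -0.0]
contact_force: [-0.4, -2.2, 0.4]
grip_width: 0.0118
```

```bash
python3 - <<'E'
from h import *
go(W(0,-.03,.0797),-8.3)
s=arm.camera("side")["frame"]
z=lambda im,x,y,w,h,k: cv2.convertScaleAbs(cv2.resize(im[y:y+h,x:x+w],None,fx=k,fy=k,interpolation=cv2.INTER_CUBIC),alpha=1.2)
cv2.imwrite("pics/s1.png",z(s,295,150,75,90,6))
E
```

```text
at [0.594  0.0174 0.0798] loc [-0.0014 -0.0329  0.0798] F [-0.3657 -2.1863  0.4483] w 0.011790732707578347 t 14.15
shift [0.0029 0.0014 0.0001] turn [-0.0001 -0.     -0.0002]
```

View pics/s1.png

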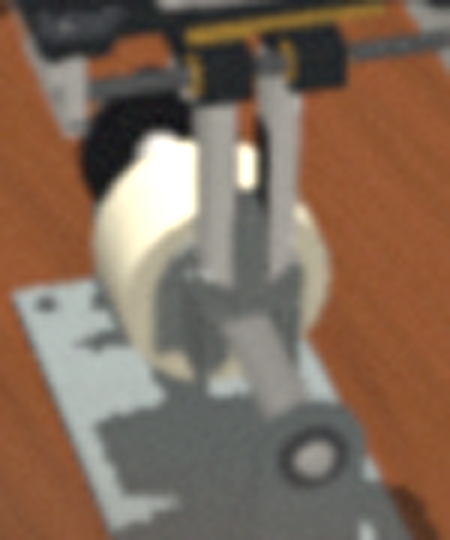

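The side view shows the flange against the roll face near (325,200), with the roll moving. I'll continue.

>>> servo_tool --series '[0.004,0,0,0,0,0,0,0.008,0,0,0,0,0,0,0.012,0,0,0,0,0,0,0.016,0,0,0,0,0,0,0.02,0,0,0,0,0,0,0.024,0,0,0,0,0,0]'

```text
time: 14.95
tool_pos: [0.5974, 0.0414, 0.0798]
tool_rot: [0.756, 0.654, 0.0, -0.0]
contact_force: [-0.2, -1.4, -1.8]
grip_width: 0.0117
```

>>> servo_tool --series '[0.003,0,0,0,0,0,0,0.006,0,0,0,0,0,0,0.009,0,0,0,0,0,0,0.012,0,0,0,0,0,0]'

```text
time: 15.45
tool_pos: [0.5991, 0.053, 0.0799]
tool_rot: [0.756, 0.654, -0.0, -0.0]
contact_force: [-1.3, -1.3, -1.3]
grip_width: 0.012
```

```bash
python3 - <<'E'
from h import *
go(W(0,.019,.0797),-8.3)
s=arm.camera("side")["frame"];t=arm.camera("top")["frame"]
z=lambda im,x,y,w,h,k: cv2.convertScaleAbs(cv2.resize(im[y:y+h,x:x+w],None,fx=k,fy=k,interpolation=cv2.INTER_CUBIC),alpha=1.2)
cv2.imwrite("pics/s2.png",z(s,295,150,75,90,6));cv2.imwrite("pics/s2t.png",z(t,180,100,160,120,4))
E
```

```text
at [0.5991 0.053  0.0799] loc [-0.0014  0.0031  0.0799] F [-1.3414 -1.3114 -1.3291] w 0.011976041260668254 t 15.45
shift [0.0159 0.0014 0.0002] turn [-0.0001 -0.0001 -0.0002]
```

View pics/s2.png

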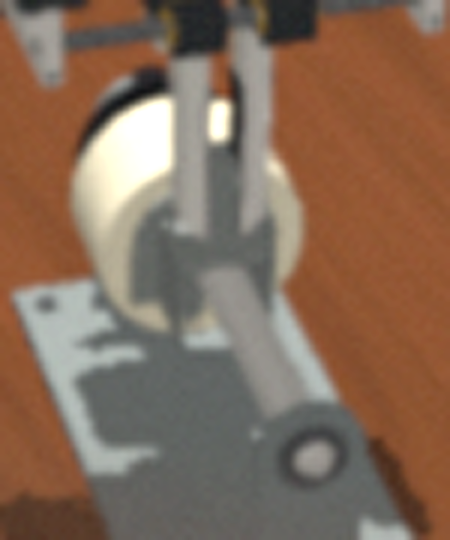

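View pics/s2t.png

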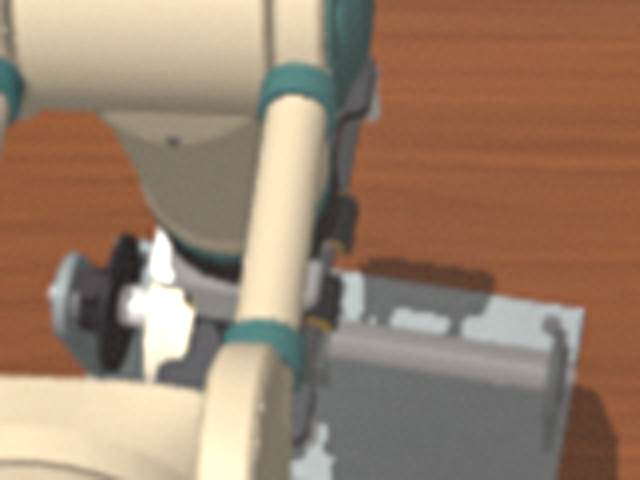

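The top view shows the roll's left edge near x=215 px and the disc near 211 px, so about 10 to 15 mm of gap remains. I'll slow down.

>>> servo_tool --series '[0.002,0,0,0,0,0,0,0.004,0,0,0,0,0,0,0.006,0,0,0,0,0,0]'

```text
time: 15.92
tool_pos: [0.6, 0.0588, 0.08]
tool_rot: [0.756, 0.654, 0.0, -0.0]
contact_force: [0.6, -1.4, -1.7]
grip_width: 0.0119
```

>>> servo_tool --series '[0.001,0,0,0,0,0,0,0.002,0,0,0,0,0,0,0.003,0,0,0,0,0,0]'

```text
time: 16.3
tool_pos: [0.6004, 0.0618, 0.08]
tool_rot: [0.756, 0.654, 0.0, -0.0]
contact_force: [0.1, -1.4, -2.5]
grip_width: 0.0117
```

>>> servo_tool --series '[0.001,0,0,0,0,0,0,0.002,0,0,0,0,0,0]'

```text
time: 16.55
tool_pos: [0.6007, 0.0638, 0.08]
tool_rot: [0.756, 0.654, 0.0, -0.0]
contact_force: [0.2, -1.4, -1.6]
grip_width: 0.0119
```

>>> servo_tool --series '[0.0008,0,0,0,0,0,0,0.0016,0,0,0,0,0,0]'

```text
time: 16.8
tool_pos: [0.601, 0.0653, 0.08]
tool_rot: [0.756, 0.654, 0.0, -0.0]
contact_force: [-0.6, -1.8, -2.1]
grip_width: 0.0116
```

>>> servo_tool --series '[0.0008,0,0.0003,0,0,0,0,0.0016,0,0.0003,0,0,0,0]'

```text
time: 17.05
tool_pos: [0.6013, 0.0668, 0.0799]
tool_rot: [0.756, 0.654, 0.0, 0.0]
contact_force: [-0.1, -2.3, -0.2]
grip_width: 0.012
```

>>> servo_tool --series '[0.0008,0,0,0,0,0,0,0.0016,0,0,0,0,0,0]'

```text
time: 17.3
tool_pos: [0.6015, 0.0684, 0.0799]
tool_rot: [0.756, 0.654, 0.0, 0.0]
contact_force: [0.4, -2.4, 0.2]
grip_width: 0.0117
```

>>> servo_tool --series '[0.0008,0,0,0,0,0,0,0.0012,0,0,0,0,0,0]'

```text
time: 17.55
tool_pos: [0.6017, 0.0696, 0.0798]
tool_rot: [0.756, 0.654, 0.0, 0.0]
contact_force: [-0.7, -1.2, 0.6]
grip_width: 0.0115
```

>>> servo_tool --series '[0.0006,0,0,0,0,0,0,0.001,0,0,0,0,0,0]'

```text
time: 17.8
tool_pos: [0.6018, 0.0705, 0.0798]
tool_rot: [0.756, 0.654, 0.0, 0.0]
contact_force: [-0.4, -2.4, 2.4]
grip_width: 0.0118
```

```bash
python3 - <<'E'
from h import *
go(W(0,.019,.0797),-8.3)
s=arm.camera("side")["frame"];t=arm.camera("top")["frame"]
z=lambda im,x,y,w,h,k: cv2.convertScaleAbs(cv2.resize(im[y:y+h,x:x+w],None,fx=k,fy=k,interpolation=cv2.INTER_CUBIC),alpha=1.2)
cv2.imwrite("pics/s3t.png",np.hstack([z(t,185,145,60,60,6),z(s,295,150,60,60,6)]))
E
```

```text
at [0.6018 0.0705 0.0798] loc [-0.0013  0.0209  0.0798] F [-0.3771 -2.4193  2.3523] w 0.01184455775142738 t 17.8
shift [-0.0019  0.0013  0.0001] turn [ 0.0003  0.0001 -0.0001]
```

View pics/s3t.png

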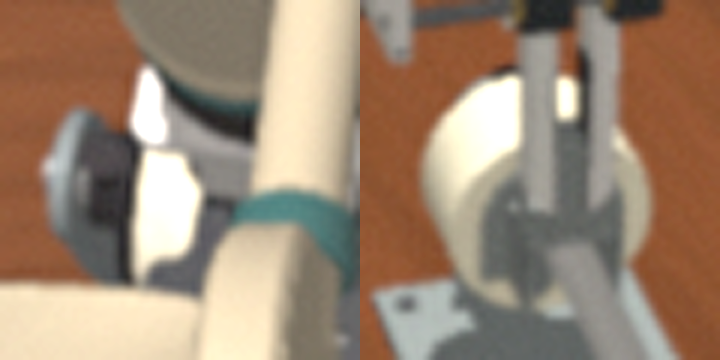

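The top view shows the gap almost closed, at about (207,180). I'll use finer steps.

>>> servo_tool --series '[0.0005,0,-0.0002,0,0,0,0,0.001,0,-0.0002,0,0,0,0]'

```text
time: 18.15
tool_pos: [0.6019, 0.0717, 0.0798]
tool_rot: [0.756, 0.654, 0.0, -0.0]
contact_force: [-0.6, -2.7, 0.5]
grip_width: 0.0117
```

>>> servo_tool --series '[0.0005,0,0,0,0,0,0,0.001,0,0,0,0,0,0]'

```text
time: 18.4
tool_pos: [0.6021, 0.0727, 0.0798]
tool_rot: [0.756, 0.654, 0.0, -0.0]
contact_force: [0.4, -1.3, -1.0]
grip_width: 0.0118
```

>>> servo_tool --series '[0.0005,0,0,0,0,0,0,0.0008,0,0,0,0,0,0]'

```text
time: 18.65
tool_pos: [0.6022, 0.0735, 0.0798]
tool_rot: [0.756, 0.654, 0.0, -0.0]
contact_force: [0.4, -1.5, 0.0]
grip_width: 0.0116
```

>>> servo_tool --series '[0.0005,0,0,0,0,0,0,0.001,0,0,0,0,0,0]'

```text
time: 18.9
tool_pos: [0.6023, 0.0745, 0.0798]
tool_rot: [0.756, 0.654, 0.0, -0.0]
contact_force: [0.3, -1.8, -0.6]
grip_width: 0.012
```

>>> servo_tool --series '[0.0005,0,0,0,0,0,0,0.001,0,0,0,0,0,0]'

```text
time: 19.15
tool_pos: [0.6023, 0.0748, 0.0799]
tool_rot: [0.756, 0.654, -0.0, 0.0]
contact_force: [-0.5, -3.9, -0.1]
grip_width: 0.0116
```

>>> servo_tool --series '[0.0005,0,0,0,0,0,0,0.0008,0,0,0,0,0,0]'

```text
time: 19.4
tool_pos: [0.6023, 0.0748, 0.0799]
tool_rot: [0.756, 0.654, -0.001, 0.001]
contact_force: [-1.4, -5.7, 0.0]
grip_width: 0.0116
```

The arm has stalled against the disc. I'll press slightly more to seat it firmly, well below 20 N.

>>> servo_tool --series '[0.0005,0,0,0,0,0,0,0.0008,0,0,0,0,0,0]'

```text
time: 19.65
tool_pos: [0.6022, 0.0748, 0.0799]
tool_rot: [0.756, 0.654, -0.002, 0.001]
contact_force: [-0.1, -7.4, 0.6]
grip_width: 0.0118
```

>>> servo_tool --series '[0.0004,0,0,0,0,0,0,0.0004,0,0,0,0,0,0]'

```text
time: 19.9
tool_pos: [0.6022, 0.0747, 0.0799]
tool_rot: [0.756, 0.654, -0.002, 0.001]
contact_force: [-1.9, -8.4, 0.4]
grip_width: 0.0119
```

The push is steady at about 8.4 N and nothing moves. I'll relax the push a little without reversing it, then open the fingers.

>>> servo_tool --series '[-0.001,0,0,0,0,0,0,-0.0018,0,0,0,0,0,0]'

```text
time: 20.15
tool_pos: [0.6023, 0.0748, 0.0799]
tool_rot: [0.757, 0.654, -0.0, 0.0]
contact_force: [-0.5, -4.4, -0.5]
grip_width: 0.0118
```

>>> servo_tool --series '[0,0,0,0,0,0,40,0,0,0,0,0,0,40,0,0,0,0,0,0,40,0,0,0,0,0,0,40]'

```text
time: 20.65
tool_pos: [0.6025, 0.076, 0.0799]
tool_rot: [0.756, 0.654, 0.0, -0.0]
contact_force: [-0.1, 0.1, -0.3]
grip_width: 0.0375
```

```bash
python3 - <<'E'
from h import *
go(W(0,.027,.0797),-8.3)
s=arm.camera("side")["frame"]
z=lambda im,x,y,w,h,k: cv2.convertScaleAbs(cv2.resize(im[y:y+h,x:x+w],None,fx=k,fy=k,interpolation=cv2.INTER_CUBIC),alpha=1.2)
cv2.imwrite("pics/r1.png",z(s,295,130,75,90,6))
E
```

```text
at [0.6025 0.076  0.0799] loc [-0.0015  0.0264  0.0799] F [-0.0963  0.0568 -0.3434] w 0.03752389639877734 t 20.65
shift [0.0006 0.0015 0.0002] turn [ 0.     -0.0005  0.0001]
```

View pics/r1.png

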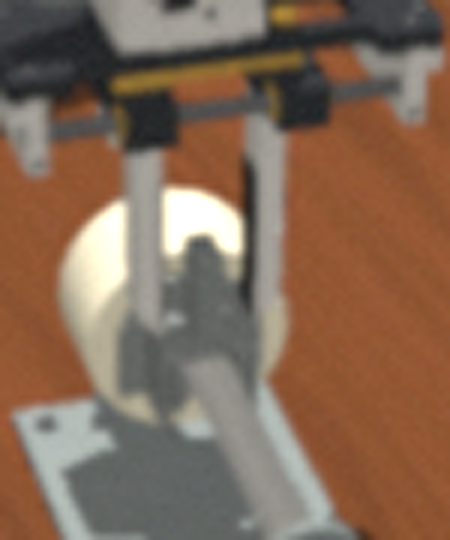

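Both fingers are clear of the tab. Next I'll lift straight up, then move aside to check from both cameras.

>>> servo_tool --series '[0,0,-0.01,0,0,0,40,0,0,-0.025,0,0,0,40,0,0,-0.05,0,0,0,40,0,0,-0.09,0,0,0,40,0,0,-0.13,0,0,0,40,-0.05,-0.02,-0.16,0,0,0,40,-0.1,-0.05,-0.16,0,0,0,40,-0.16,-0.08,-0.16,0,0,0,40,-0.22,-0.1,-0.16,0,0,0,40,-0.28,-0.12,-0.16,0,0,0,40]'

```text
time: 21.95
tool_pos: [0.4452, -0.1803, 0.2415]
tool_rot: [0.756, 0.654, 0.001, 0.001]
contact_force: [0.9, 0.3, 0.9]
grip_width: 0.0378
```

>>> servo_tool --series '[-0.05,-0.02,0,0,0,0,40,-0.1,-0.03,0,0,0,0,40,-0.1,-0.03,0,0,0,0,40]'

```text
time: 22.32
tool_pos: [0.4008, -0.2765, 0.241]
tool_rot: [0.758, 0.652, -0.0, 0.001]
contact_force: [0.3, 0.6, 0.4]
grip_width: 0.0378
```

```bash
python3 - <<'E'
from h import *
go(W(0,.027,.0797),-8.3)
s=arm.camera("side")["frame"];t=arm.camera("top")["frame"]
cv2.imwrite("pics/f_s.png",s);cv2.imwrite("pics/f_t.png",t)
z=lambda im,x,y,w,h,k: cv2.resize(im[y:y+h,x:x+w],None,fx=k,fy=k,interpolation=cv2.INTER_CUBIC)
cv2.imwrite("pics/fz.png",np.vstack([z(t,185,145,150,60,5),z(s,285,150,150,60,5)]))
E
```

```text
at [ 0.4008 -0.2765  0.241 ] loc [-0.15   -0.3516  0.241 ] F [0.3072 0.6401 0.4323] w 0.03778066419631012 t 22.325
shift [0.3797 0.1478 0.1607] turn [ 0.0013  0.0019 -0.0055]
```

View pics/fz.png

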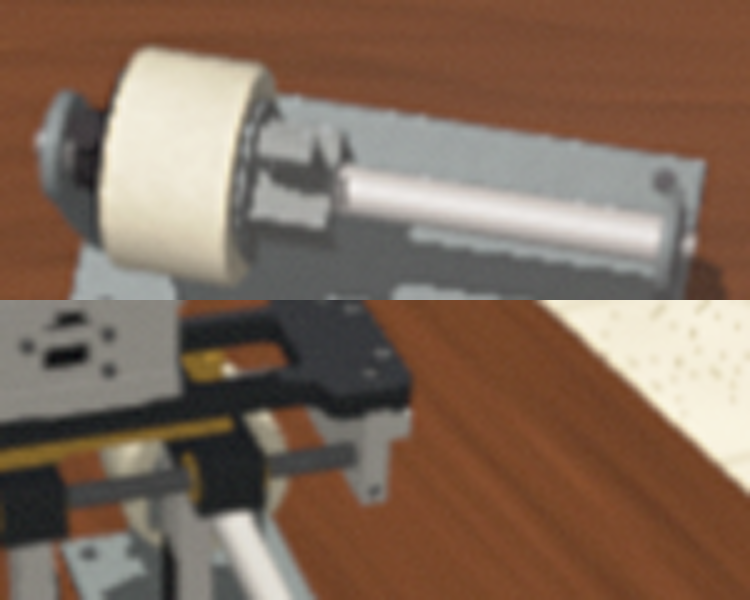

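View pics/f_t.png

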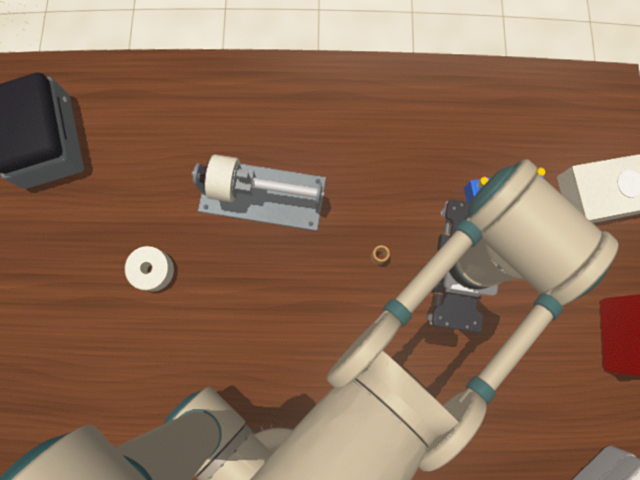

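The top view shows the roll at (222,178) covering the disc face, the flange flush with the roll and the tab upright. The bystanders have not moved. The gripper blocks the side view, so I'll shift it for a last check.

>>> servo_tool --series '[0,-0.05,0,0,0,0,40,0,-0.1,0,0,0,0,40,0.03,-0.15,0,0,0,0,40,0.03,-0.15,0,0,0,0,40,0.03,-0.15,0,0,0,0,40]'

```text
time: 23.05
tool_pos: [0.2588, -0.2218, 0.2406]
tool_rot: [0.756, 0.655, 0.0, 0.001]
contact_force: [0.4, -0.4, 0.0]
grip_width: 0.0379
```

```bash
python3 - <<'E'
from h import *
s=arm.camera("side")["frame"];t=arm.camera("top")["frame"]
z=lambda im,x,y,w,h,k: cv2.resize(im[y:y+h,x:x+w],None,fx=k,fy=k,interpolation=cv2.INTER_CUBIC)
cv2.imwrite("pics/fz2.png",np.vstack([z(t,190,145,100,50,7),z(s,285,150,100,65,7)])[:, :])
# expected tab-top and flange-top of a home retainer with tab at local y .025
for n in("top","side"): print(n,proj(n,[W(0,.025,.152),W(0,.047,.127),W(0,.097,.137)]))
E
```

```text
top [[241.1852 172.933 ]
 [231.9261 174.8464]
 [206.0147 169.5545]]
side [[329.4375 170.1204]
 [326.8744 174.0562]
 [321.5309 160.728 ]]
```

```bash
python3 -c "
import cv2;a=cv2.imread('pics/fz2.png');print(a.shape);cv2.imwrite('pics/fz2b.png',cv2.resize(a,None,fx=.74,fy=.74))"
```

```text
(805, 700, 3)
```

View pics/fz2b.png

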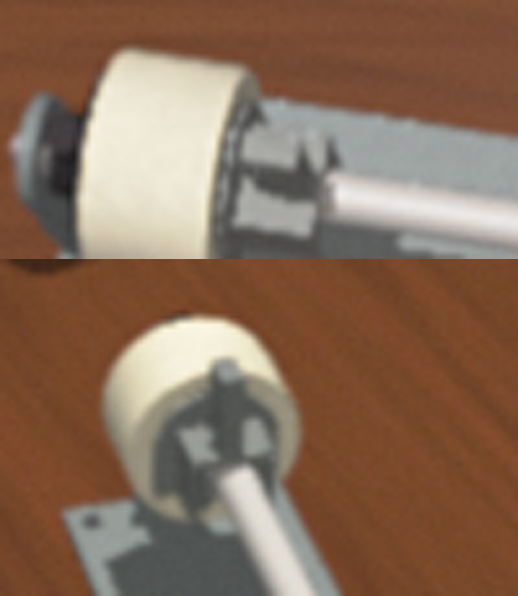

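The side view shows the tab top at about (329,171), against (329.4,170.1) predicted for a fully home retainer. The flange lies flat on the roll, and the roll hides the disc. Handing in.

```bash
python3 -c "
from workcell import arm
print(arm.hand_in()); print(arm.get_obs()['time'])"
```

```text
the job is handed in; nothing more can be done
None
the job is handed in; nothing more can be done
```

The retainer is snapped fully home on the spindle and left touching the roll. The roll is pushed up against the guide disc. I handed the job in at about 23 s of the 67 s allowed.

- **Snapping on:** I gripped the retainer by its tab and pressed it down with at most about 11 N. It met its hard stop at reported z 0.0797, against 0.0798 predicted.
- **Sliding:** I slid it about 100 mm along the spindle with a drag of 1 to 3 N. It stalled at the disc. I pressed to about 8.4 N, eased off to 4.4 N, opened the fingers and backed away.
- **Final pictures:** The tab top is within about 1.5 px of where a fully home retainer should be. The flange is flat on the roll and no gap to the disc is visible. The core and spare roll have not moved. The arm partly hid the tube rack, but no move went near it.

**Checks that disagreed:**
- **Finger tips:** In the pictures the real tips sat about 35 to 40 mm higher than the reported TCP. I confirmed this by shutting the fingers just above the tab, where they closed without touching it, and worked from the measured offset.
- **Disc position:** The stall came about 6 mm further along than my picture estimate. It implies a disc face near y = 97 mm, against 91 mm estimated and within the 58 to 98 mm range given.

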